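Lever the service cover off a bench controller and reset it

ROBOT

A 6-joint arm with a two-finger parallel gripper is mounted at the origin on a cart in front of the work surface, level with it; the furniture and walls round the work are solid. World frame = base frame: x ahead of the robot, y to its left, z up, the work surface at z = 0. Lengths are in m, angles in rad, forces in N, time in s.
With the tool pointing down it reaches from about 0.275 to 0.825 m from the base axis. Payload 4.9 kg.
Tool frame: the origin (TCP) lies midway between the tips of the shut fingers; the grasp point (between the pads) lies 19 mm behind it (bot.grip_depth is the distance from the TCP to the grasp point, in m); y points along the fingers, x is the direction in which the jaws open and shut, and the axes are right-handed (so a half turn about y gives the same grasp; the last joint's range is limited). The gripper opens to 85 mm and grips with 20 to 120 N. Pads are 22 mm wide; open, the fingers measure 114 mm over their backs; the gripper's body (76 mm by 85 mm) begins 54 mm behind the grasp point. The pads swing forward as they close: fully open they stand 13 mm farther back than shut.
Start: joints at [0.993, 0.326, -0.193, 1.052, 0, 1.437], TCP at [0.236, 0.497, 0.231] pointing down, gripper open.
Joint ranges: [-2.65, 2.65], [-0.97, 1.79], [-1.3, 1.35], [-1.93, 2.1], [-1.47, 1.37], [-3.14, 3.14]. Speed limits (rad/s): [2.57, 2.57, 3.14, 3.14, 3.14, 3.14].

INTERFACE

Orientations are given as a unit quaternion [w, x, y, z].
In Python, from cell import bot gives the robot as it stands. Calls block until the motion is done:
- bot.move_pose(position, orientation): joint-space move of the TCP to a pose.
- bot.move_linear(position, speed=0.15, rotation=None, until_force=None): straight line of the TCP; rotation=None keeps the orientation; speed is the mean speed in m/s. With until_force (N) it stops when the force on the tool has changed by that much, and returns True; else False.
- bot.goto_joints(angles): joint-space move.
- bot.set_gripper(opening, grasp_force=None): opening from 0.0 (shut) to 1.0 (fully open); grasp_force is the grip in N (None keeps the last); returns when the fingers have stopped.
- bot.wait(seconds).
- bot.solve_ik(position, orientation): joint angles nearest the present ones, or None.
- bot.camera(name): name is "side" or "top" or "wrist"; returns the picture (384x512x3 uint8, red, green, blue); there is no depth.
- bot.calibration(name): a dict with "mtx" (3x3 intrinsics, pixels), "extrinsics" (4x4, takes a point from world to camera coordinates); the wrist camera has in their place "hand_eye" (4x4, takes a point from camera to tool coordinates, whose origin is the TCP and whose axes are the tool frame's). Camera axes: x right, y down, z forward; pixel columns grow to the right and rows downward; lengths in m; the calibration is good to about 2 mm. A picture is of the moment at which its call begins: read the wrist's pose just before it. calibration takes no time and is no camera call.
A pose or a line that the arm cannot do raises bot.PlanningError and nothing moves.
- bot.close_job(): hands the job in, once; it reports no verdict.
Trained networks look in the newest picture that a camera, given by its name, has taken for a name from the list of things; names that differ only in an ending like _2 or _b are one class to them, and where a whole thing is asked for, a point or a joint stands for the part that bears it (a point fixed in the world has none). Each returns a list of dicts, best first, with "confidence" (0 to 1); they miss things now and then, are a little off and sometimes report something else, mostly with a low value. They report only what shows in the picture. A call takes as long as a camera call. They do not tell look-alikes from the thing itself.
- bot.search_frame(camera, thing): "bbox" ([left, top, width, height] in pixels, round what is visible of it).
Readings, each from a call of its own:
- bot.read_clock(): time.
- bot.read_joint_positions(): joint angles.
- bot.read_joint_vel(): joint speeds.
- bot.read_joint_efforts(): joint torques, N m.
- bot.read_position(): TCP position.
- bot.read_tool_rot(): TCP orientation.
- bot.read_ft_force(): force on the tool from outside, world axes, zero at the start.
- bot.read_moment(): the same for the moment, N m.
- bot.read_gripper_width(): opening from 0.0 (shut) to 1.0 (fully open).
Only numpy, scipy, OpenCV 4.12 (cv2) and the standard library are available. Lean on these libraries where they do the work, as an engineer would, in place of code of your own. Each camera call takes 0.05 s, during which the arm holds its last target.

TASK

The small bench controller needs a reset: with the flat lever, pry its snapped-in service cover up out of its catches at the pry notch, then lay the cover flat and right way up in the steel tray. After that push the reset plunger inside the opened recess fully down to its stop and let it come back up. Leave the lever lying on the bench top and do not disturb the bottles, dish and matchbox standing about.

Things in the scene. Friction and masses are not known exactly. Their poses are not given: they have to be found in the camera images.
- controller: White bench box 110 x 110 x 88 mm, fixed. Origin: centre of underside; front (dark window, pry notch) faces own -x. Recess in the top, own x -47 to +28, y +-29 mm; the cover sits in it flush with the top. Side walls 26 mm wide, flat on top; front wall 8 mm thick. Cover rests on 4 mm ledges (sides, rear) at z = 75 mm; below is a hollow to z = 50 mm, 50 mm wide, with the plunger.
- notch (a point): Middle of the outer edge (the fulcrum) of the pry notch's sill in the controller's front face: own -55, 0, 69 mm. The notch is a gap in the front wall, 30 mm wide, from the sill up, open on top. Between sill and shut cover's underside is a gap 6 mm high, free inwards to a stop 31 mm behind the front face (push the blade in 24 to 29 mm). Axes as the controller's: x points inwards.
- cover: Grey plate 72 x 56 x 13 mm, 60 g, low ribs on top at the rear. Origin: centre of underside; z out of its top; front edge (at the notch) at own x = -36 mm. Starts shut: flush in the recess with 1 to 1.5 mm gaps, axes along the controller's. Held by a sprung ball at each long side, 24 mm behind the front edge, both moving together.
- cover_front (a point): Middle of the cover's upper front edge (own -36, 0, 13 mm), level with the controller's top when shut. It must rise about 9 mm against 10 to 20 N; then the balls spring in below and hold the front 9 to 15 mm up, the rear still on its ledge. Its front part can then be gripped by the long sides, 56 mm apart, just above the controller's top.
- lever: Flat lever lying on the bench, 170 mm long, 80 g: black handle 18 mm wide, 16 mm high, own x from -55 to +40 mm; steel blade 20 mm wide and 3 mm thick from there to the tip at x = +115 mm, its mid-plane 8 mm above the handle's underside. Origin: on the underside of the handle, about under the centre of mass (good grip point); x points to the tip, z up.
- lever_tip (a point): Middle of the blade's tip (own 115, 0, 8 mm).
- plunger (a joint): Reset plunger's travel in m: 0 up, 0.006 fully down at its stop; springs back, 2 N at first and about 5 N at the stop.
- plunger_top (a point): Middle of the top of the plunger's black round head (18 mm across), 15 mm below the controller's top when up; it goes straight down.
- tray: Shallow open steel tray, 130 x 150 x 18 mm (x, y, z), walls 3 mm, fixed to the bench. Origin: centre of its underside.
- tray_in (a point): Centre of the tray's inner floor; axes those of the tray.
- dropper_a: Small dropper bottle with black cap, 32 mm wide, 90 mm high; origin under its centre. Leave alone.
- dropper_b: Small dropper bottle with red cap, 32 mm wide, 90 mm high; origin under its centre. Leave alone.
- dish: Petri dish, 94 mm across, 19 mm high; origin under its centre. Leave alone.
- matches: Matchbox, 36 x 51 x 15 mm; origin under its centre. Leave alone.
Mind the look-alikes: they are no part of the job. Leave any blue or pink look-alike of the controller alone.

How it is judged:
On the way, in this order (a step that is already met when the one before it is completed fails the run):
1. the cover's front edge is raised more than 7 mm above the controller's top with the lever's tip in the notch under it and the fingers off the cover (z of cover_front in the frame of controller above 0.095 m and x of lever_tip in the frame of controller above -0.053 m and distance between lever_tip and cover_front below 0.05 m and contact force between the fingers and cover below 0.1 N), for 0.1 s.
2. the cover lies flat, right way up, in the tray, released (x of cover in the frame of tray_in between -0.045 and 0.045 m and y of cover in the frame of tray_in between -0.055 and 0.055 m and z of cover in the frame of tray_in below 0.006 m and angle between cover's own z axis and vertical below 0.15 rad and linear speed of cover below 0.02 m/s and contact force between the fingers and cover below 0.1 N), for 0.2 s.
3. the plunger is down at its stop (more than 5 of 6 mm) (value of joint plunger above 0.005 m), for 0.1 s.
At the end, for the whole second after the job is handed in: The cover lies at rest flat (within 0.15 rad) and right way up on the tray's floor, its centre within 45 mm (tray x) and 55 mm (tray y) of the tray's centre; the plunger has been pressed and is back up (within 1 mm); the lever lies at rest on the bench top (origin below 25 mm, tip below 30 mm) (x of cover in the frame of tray_in between -0.045 and 0.045 m and y of cover in the frame of tray_in between -0.055 and 0.055 m and z of cover in the frame of tray_in below 0.006 m and angle between cover's own z axis and vertical below 0.15 rad and linear speed of each of cover, lever below 0.02 m/s and value of joint plunger below 0.001 m and height (world z) of lever between -0.005 and 0.025 m and height (world z) of lever_tip below 0.03 m); the robot touches nothing.
It fails at once if dropper_a is pushed more than 20 mm or tipped over 0.4 rad (distance of dropper_a from where it was at the start of the episode above 0.02 m or angle between dropper_a's own z axis and vertical above 0.4 rad).
It fails at once if dropper_b is pushed more than 20 mm or tipped over 0.4 rad (distance of dropper_b from where it was at the start of the episode above 0.02 m or angle between dropper_b's own z axis and vertical above 0.4 rad).
It fails at once if dish is pushed more than 20 mm or tipped over 0.4 rad (distance of dish from where it was at the start of the episode above 0.02 m or angle between dish's own z axis and vertical above 0.4 rad).
It fails at once if matches is pushed more than 20 mm or tipped over 0.4 rad (distance of matches from where it was at the start of the episode above 0.02 m or angle between matches's own z axis and vertical above 0.4 rad).
It also fails if it takes over 62 s, if anything falls off the work surface, if the arm or the gripper's body presses on something with over 40 N, if the wrist force passes 120 N, or if a joint passes its speed limit or range.

## Working session

There is one attempt and no reset: what is moved stays moved. The work goes in short steps, each a Python script; the robot and the scene stay as the last script left them, time stands still between calls to the robot, and variables do not carry over. Pictures are saved under pics/ and viewed, and the job is handed in when it is done.

```bash
ls; mkdir -p pics; python3 - <<'E'
from cell import bot
import cv2,numpy as np
np.set_printoptions(precision=4,suppress=True)
print(bot.read_clock())
for c in ["side","top","wrist"]:
    im=bot.camera(c); cv2.imwrite(f"pics/{c}0.png",im[:,:,::-1])
    k=bot.calibration(c); print(c,k)
    for t in ["controller","lever","tray","notch","cover","dish","matches","dropper_a","plunger_top","lever_tip"]:
        print(t,[(np.round(d["bbox"],0).tolist(),round(d["confidence"],2)) for d in bot.search_frame(c,t)][:4])
print(bot.read_clock())
E
```

```text
pics
0.0
side {'mtx': array([[401.0031,   0.    , 252.0638],
       [  0.    , 401.0031, 192.826 ],
       [  0.    ,   0.    ,   1.    ]]), 'extrinsics': array([[ 0.8117, -0.5839, -0.0149, -0.4005],
       [-0.2907, -0.3817, -0.8774,  0.2559],
       [ 0.5066,  0.7165, -0.4796,  0.6931],
       [ 0.    ,  0.    ,  0.    ,  1.    ]])}
controller [([111.0, 165.0, 58.0, 50.0], 0.89), ([228.0, 172.0, 61.0, 54.0], 0.72), ([202.0, 253.0, 90.0, 92.0], 0.59), ([217.0, 224.0, 22.0, 36.0], 0.34)]
lever [([283.0, 262.0, 76.0, 38.0], 0.76)]
tray [([171.0, 170.0, 60.0, 34.0], 0.83), ([220.0, 226.0, 17.0, 35.0], 0.54)]
notch [([236.0, 172.0, 53.0, 57.0], 0.9), ([110.0, 164.0, 57.0, 50.0], 0.69), ([203.0, 253.0, 85.0, 94.0], 0.57)]
cover []
dish [([160.0, 218.0, 39.0, 29.0], 0.89)]
matches []
dropper_a [([352.0, 203.0, 13.0, 31.0], 0.83), ([219.0, 222.0, 17.0, 35.0], 0.72)]
plunger_top [([246.0, 283.0, 8.0, 9.0], 0.6)]
lever_tip [([284.0, 263.0, 80.0, 37.0], 0.74)]
top {'mtx': array([[413.0612,   0.    , 250.0007],
       [  0.    , 413.0612, 189.8711],
       [  0.    ,   0.    ,   1.    ]]), 'ex
[... 874 characters left out ...]
8), ([125.0, 164.0, 67.0, 58.0], 0.34)]
lever_tip [([330.0, 187.0, 65.0, 31.0], 0.85), ([220.0, 144.0, 56.0, 59.0], 0.72)]
wrist {'mtx': array([[314.3893,   0.    , 250.7253],
       [  0.    , 314.3893, 184.6217],
       [  0.    ,   0.    ,   1.    ]]), 'hand_eye': array([[ 1.    ,  0.001 ,  0.0011,  0.0005],
       [-0.0008, -0.2824,  0.9593, -0.1417],
       [ 0.0012, -0.9593, -0.2824,  0.0725],
       [ 0.    ,  0.    ,  0.    ,  1.    ]])}
controller [([141.0, 241.0, 90.0, 107.0], 0.77)]
lever []
tray []
notch [([145.0, 239.0, 84.0, 112.0], 0.71)]
cover []
dish [([51.0, 360.0, 33.0, 14.0], 0.69)]
matches []
dropper_a []
plunger_top [([155.0, 311.0, 20.0, 18.0], 0.67)]
lever_tip []
1.65
```

View pics/side0.png

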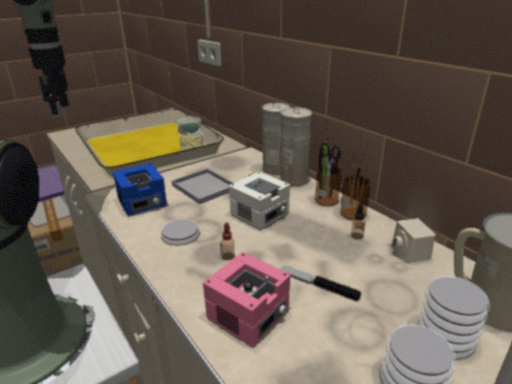

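View pics/top0.png

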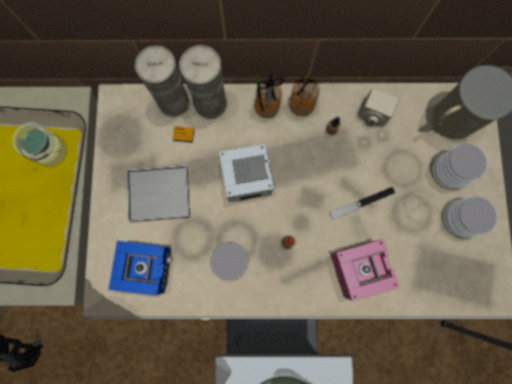

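View pics/wrist0.png

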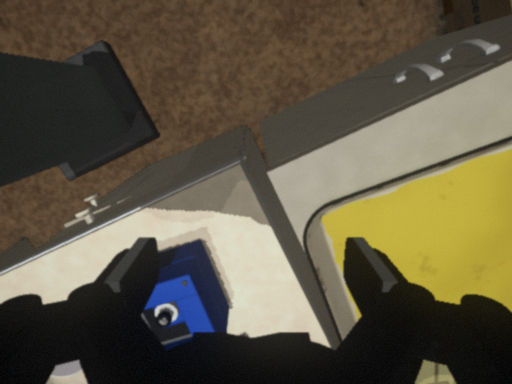

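```bash
cat > h.py <<'E'
from cell import bot
import cv2,numpy as np
from scipy.spatial.transform import Rotation as R
np.set_printoptions(precision=4,suppress=True)
def toolR(yax,xax):
    y=np.array(yax,float);y/=np.linalg.norm(y);x=np.array(xax,float);x-=y*(x@y);x/=np.linalg.norm(x)
    return np.column_stack([x,y,np.cross(x,y)])
def q(M):
    a=R.from_matrix(M).as_quat();return [a[3],a[0],a[1],a[2]]
def RM(w): return R.from_quat([w[1],w[2],w[3],w[0]]).as_matrix()
def cam(name,pose=None):
    k=bot.calibration(name)
    if name!="wrist": return k["mtx"],k["extrinsics"]
    p,M=pose;T=np.eye(4);T[:3,:3]=M;T[:3,3]=p
    return k["mtx"],np.linalg.inv(T@k["hand_eye"])
def onplane(K,E,uv,z):
    d=E[:3,:3].T@np.linalg.inv(K)@np.array([uv[0],uv[1],1.]);c=-E[:3,:3].T@E[:3,3]
    return c+d*(z-c[2])/d[2]
def proj(K,E,P):
    P=np.atleast_2d(P);c=P@E[:3,:3].T+E[:3,3];u=c@K.T;return u[:,:2]/u[:,2:]
def shot(name,fn):
    pose=None
    if name=="wrist": pose=(np.array(bot.read_position()),RM(bot.read_tool_rot()))
    im=bot.camera(name)[:,:,::-1].copy();cv2.imwrite(fn,im);
    K,E=cam(name,pose);np.savez(fn[:-4]+".npz",K=K,E=E);return im,K,E
E
python3 - <<'E'
from h import *
t=cv2.imread("pics/top0.png");s=cv2.imread("pics/side0.png")
cv2.imwrite("pics/c1.png",cv2.resize(t[120:240,120:300],None,fx=4.4,fy=4.4,interpolation=cv2.INTER_CUBIC))
cv2.imwrite("pics/c2.png",cv2.resize(t[170:230,310:410],None,fx=7,fy=7,interpolation=cv2.INTER_CUBIC))
cv2.imwrite("pics/c3.png",cv2.resize(s[160:240,160:320],None,fx=5,fy=5,interpolation=cv2.INTER_CUBIC))
E
python3 - <<'E'
from h import *
K,E=cam("top")
for n,uv,z in [("tray",(158.5,193.5),.01),("ctrl",(246,170),.088),("lever tip",(331,216),.008),("lever end",(394,190),.008),("dish",(229,261),.019),("redcap",(288,242),.09),("blk",(333,126),.06)]: print(n,onplane(K,E,uv,z))
print(RM(bot.read_tool_rot()),bot.grip_depth)
E
```

```text
tray [0.535  0.3051 0.01  ]
ctrl [0.5762 0.0855 0.088 ]
lever tip [ 0.4783 -0.1227  0.008 ]
lever end [ 0.5432 -0.2815  0.008 ]
dish [0.3689 0.1271 0.019 ]
redcap [ 0.4099 -0.009   0.09  ]
blk [ 0.6923 -0.1257  0.06  ]
[[ 0.4294 -0.     -0.9031]
 [ 0.9031 -0.      0.4294]
 [-0.     -1.     -0.    ]] 0.0187
```

View pics/c1.png

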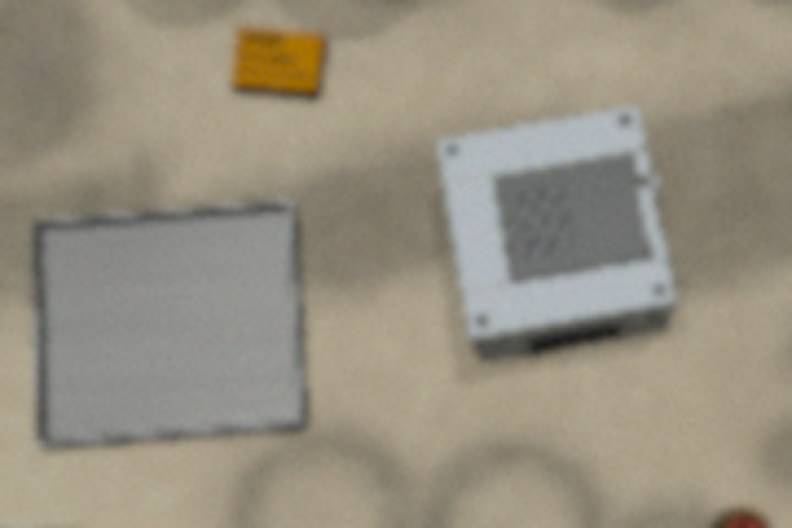

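View pics/c2.png

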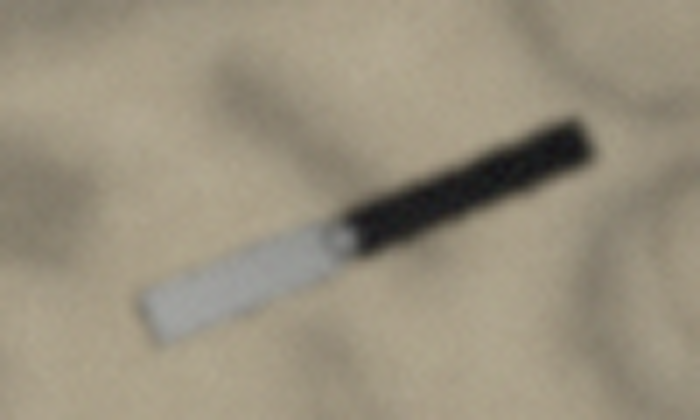

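View pics/c3.png

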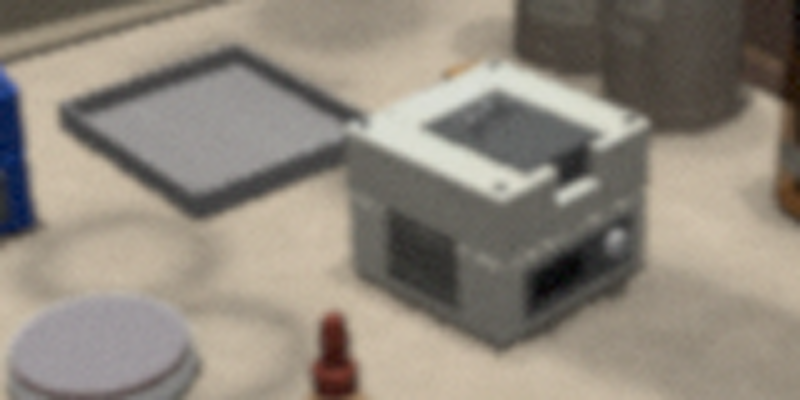

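```bash
python3 - <<'E'
from h import *
from scipy.optimize import least_squares
K,E=cam("top");Ks,Es=cam("side")
t=lambda p,f,o: np.array(p)/f-0.5+0.5/f+np.array(o)
tl,tr,br,bl=[t(p,4.4,(120,120)) for p in [(440,140),(637,106),(674,309),(473,333)]]
W=[onplane(K,E,p,.088) for p in (tl,tr,br,bl)]
print(np.array(W),np.linalg.norm(W[0]-W[1]),np.linalg.norm(W[1]-W[2]),np.linalg.norm(W[2]-W[3]),np.linalg.norm(W[3]-W[0]))
# own coords: own x-> world +y (image left); own y = z cross x -> world -x (image down)
own=np.array([[55,-55,88],[-55,-55,88],[-55,55,88],[55,55,88]])/1000
uvt=np.array([tl,tr,br,bl])
# side corners (crop5, off160,160): left(355,125)? far(495,62) right(645,125) near(503,202); bottom near (500,345)
us=np.array([t(p,5,(160,160)) for p in [(352,122),(497,62),(648,122),(502,201)]])
def P(v):
    c,s=np.cos(v[2]),np.sin(v[2]);return own@np.array([[c,-s,0],[s,c,0],[0,0,1]]).T+[v[0],v[1],0]
# side order: near corner = own(-55,55); left = (55,55); far=(55,-55); right=(-55,-55)
idx=[3,0,1,2]
f=lambda v:np.r_[(proj(K,E,P(v))-uvt).ravel()]
r=least_squares(f,[.57,.085,1.5]);print("top",r.x,np.abs(r.fun).max())
f2=lambda v:(proj(Ks,Es,P(v))[idx]-us).ravel()
r2=least_squares(f2,[.57,.085,1.5]);print("side",r2.x,np.abs(r2.fun).max())
f3=lambda v:np.r_[f(v),f2(v)];r3=least_squares(f3,r.x);print("both",r3.x,np.abs(r3.fun).max())
# tray
tc=[t(p,4.4,(120,120)) for p in [(37,215),(297,203),(306,430),(42,446)]]
Wt=np.array([onplane(K,E,p,.018) for p in tc]);print("tray",Wt,Wt.mean(0),np.linalg.norm(Wt[0]-Wt[1]),np.linalg.norm(Wt[1]-Wt[2]))
# lever
lt=[t(p,7,(310,170)) for p in [(140,300),(160,347),(582,117),(598,157)]]
Wl=np.array([onplane(K,E,p,.009) for p in lt]);tip=Wl[:2].mean(0);end=Wl[2:].mean(0);d=(tip-end);L=np.linalg.norm(d);d/=L
print("lever",tip,end,L,"org",end+.055*d,tip-.115*d,"yaw",np.arctan2(d[1],d[0]))
E
```

```text
[[0.621  0.1474 0.088 ]
 [0.6395 0.0424 0.088 ]
 [0.5292 0.0237 0.088 ]
 [0.5166 0.1287 0.088 ]] 0.10661447221314112 0.11184749652367852 0.10572220490944582 0.10598756192510747
top [0.5766 0.0855 1.7304] 1.3139999513177543
side [0.5782 0.0836 1.7278] 1.5272103007233397
both [0.5775 0.0848 1.7298] 2.0275258931778524
tray [[0.5973 0.3824 0.018 ]
 [0.604  0.2343 0.018 ]
 [0.4742 0.2257 0.018 ]
 [0.4654 0.3724 0.018 ]] [0.5352 0.3037 0.018 ] 0.14817945154914233 0.130113755638331
lever [ 0.4788 -0.1225  0.009 ] [ 0.5452 -0.2809  0.009 ] 0.17184197935363818 org [ 0.524  -0.2302  0.009 ] [ 0.5233 -0.2285  0.009 ] yaw 1.9679645597949467
```

```bash
python3 - <<'E'
from h import *
def O(yaw,sgn,pitch=0):
    d=np.array([np.cos(yaw),np.sin(yaw),0])
    down=np.array([0,0,-1.])
    dd=d*np.cos(pitch)+np.array([0,0,np.sin(pitch)]); y=down*np.cos(pitch)+d*np.sin(pitch)
    z=sgn*dd; x=np.cross(y,z); return q(np.column_stack([x,y,z]))
C=np.array([.5775,.0848,0]);cy=1.73;d=np.array([np.cos(cy),np.sin(cy),0])
for sgn in (1,-1):
    print(sgn)
    for n,p,o in [("lev",[.5236,-.2293,.004],O(1.968,sgn)),("levhi",[.5236,-.2293,.14],O(1.968,sgn)),
      ("pre",C-d*(.055+.115+.03)+[0,0,.066],O(cy,sgn)),("in",C-d*(.055+.088)+[0,0,.066],O(cy,sgn)),("pry",C-d*(.055+.082)+[0,0,.03],O(cy,sgn,.4)),
      ("cover",C-d*.03+[0,0,.09],O(cy,sgn)),("tray",[.535,.27,.1],O(cy,sgn)),("plung",C+[0,0,.067],O(cy,sgn))]:
        r=bot.solve_ik(np.array(p).tolist(),o); print(n,None if r is None else np.array(r))
E
```

```text
1
lev [-0.5419  0.6099 -0.3946  0.5663  0.      0.6317]
levhi [-0.5419  0.4405 -0.2682  0.8621  0.      0.6317]
pre [-0.302   0.5989 -0.2096  0.7623  0.      1.1096]
in [-0.2161  0.5726 -0.2589  0.7392  0.      1.1955]
pry [-0.3795  0.7442 -0.115   0.9252  0.3408  0.9952]
cover [-0.0317  0.5162 -0.2876  0.767   0.      1.3799]
tray [ 0.3443  0.5282 -0.2361  0.8065  0.      1.7558]
plung [ 0.0194  0.5419 -0.3129  0.716   0.      1.431 ]
-1
lev [-0.5419  0.6099 -0.3946  0.5663  0.     -2.5099]
levhi [-0.5419  0.4405 -0.2682  0.8621  0.     -2.5099]
pre [-0.302   0.5989 -0.2096  0.7623  0.     -2.032 ]
in [-0.2161  0.5726 -0.2589  0.7392  0.     -1.9461]
pry [-0.3795  0.7442 -0.115   0.9252  0.3408 -2.1464]
cover [-0.0317  0.5162 -0.2876  0.767   0.     -1.7617]
tray [ 0.3443  0.5282 -0.2361  0.8065  0.     -1.3857]
plung [ 0.0194  0.5419 -0.3129  0.716   0.     -1.7106]
```

```bash
cat >> h.py <<'E'
def O(yaw,pitch=0):
    d=np.array([np.cos(yaw),np.sin(yaw),0]);zz=np.array([0,0,1.])
    z=d*np.cos(pitch)+zz*np.sin(pitch); y=-zz*np.cos(pitch)+d*np.sin(pitch)
    return np.column_stack([np.cross(y,z),y,z])
def L(a): return [float(x) for x in a]
E
python3 - <<'E'
from h import *
C=np.array([.5775,.0848,0]);cy=1.73;d=np.array([np.cos(cy),np.sin(cy),0])
bot.move_pose(L(C-d*.03+[0,0,.22]),q(O(cy)));print(bot.read_clock())
shot("wrist","pics/w1.png")
bot.move_pose([.5236,-.2293,.15],q(O(1.968)));print(bot.read_clock())
shot("wrist","pics/w2.png")
E
```

```text
3.6667
4.8667
```

View pics/w1.png

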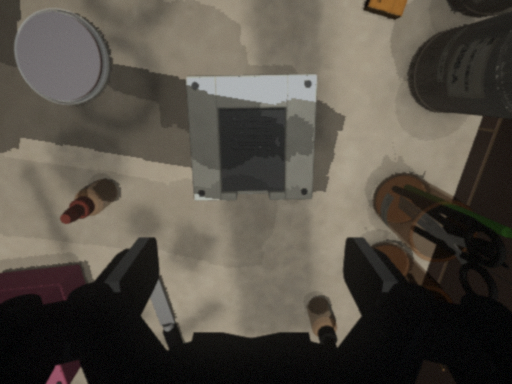

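View pics/w2.png

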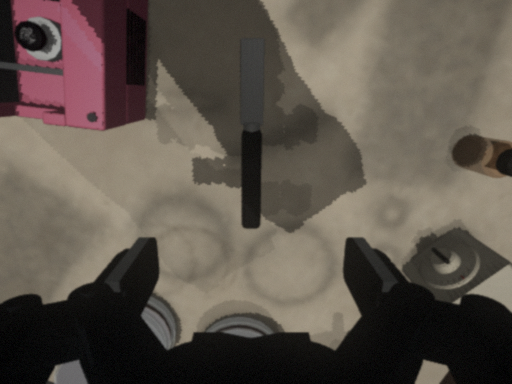

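```bash
python3 - <<'E'
from h import *
from scipy.optimize import least_squares
a=np.load("pics/w2.npz");K,E=a["K"],a["E"]
tip=onplane(K,E,(252.5,38),.0095);end=onplane(K,E,(250.5,227),.016);end0=onplane(K,E,(250.5,228.5),.008)
d=(tip-end)[:2];print(tip,end,end0,np.linalg.norm(d),np.arctan2(d[1],d[0]),tip[:2]-.115*d/np.linalg.norm(d),end[:2]+.055*d/np.linalg.norm(d))
im=cv2.imread("pics/w1.png");cv2.imwrite("pics/w1c.png",cv2.resize(im[60:215,170:335],None,fx=3.8,fy=3.8,interpolation=cv2.INTER_CUBIC))
im=cv2.imread("pics/w2.png");cv2.imwrite("pics/w2c.png",cv2.resize(im[25:240,200:300],None,fx=2.7,fy=2.7,interpolation=cv2.INTER_CUBIC))
E
```

```text
[ 0.4808 -0.1213  0.0095] [ 0.5439 -0.275   0.016 ] [ 0.5459 -0.2797  0.008 ] 0.1660438294980689 1.960110926073201 [ 0.5245 -0.2277] [ 0.523  -0.2241]
```

View pics/w1c.png

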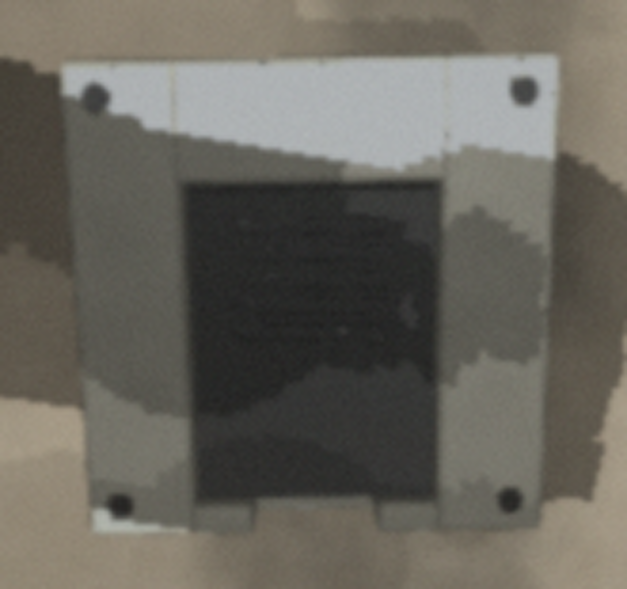

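View pics/w2c.png

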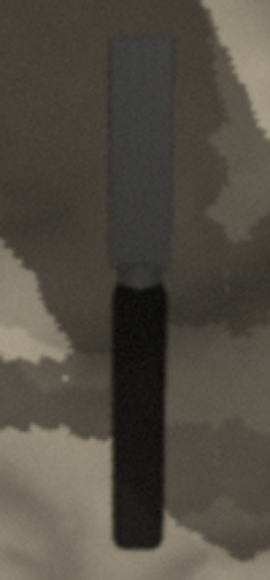

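```bash
python3 - <<'E'
from h import *
from scipy.optimize import least_squares
a=np.load("pics/w1.npz");K,E=a["K"],a["E"]
uv=np.array([(60,63),(560,55),(540,526),(88,531),(185,180),(442,180),(253,528),(378,526)])/3.8-.5+.5/3.8+[170,60]
own=np.array([[55,55,88],[55,-55,88],[-55,-55,88],[-55,55,88],[28,29,88],[28,-29,88],[-55,15,88],[-55,-15,88]])/1e3
def P(v):
    c,s=np.cos(v[2]),np.sin(v[2]);return own@np.array([[c,-s,0],[s,c,0],[0,0,1]]).T+[v[0],v[1],0]
r=least_squares(lambda v:(proj(K,E,P(v))-uv).ravel(),[.5775,.0848,1.73]);print(r.x,r.fun.reshape(-1,2))
E
```

```text
[0.5779 0.0887 1.7434] [[-0.9174 -2.2546]
 [ 1.3162 -1.6472]
 [ 0.6068  1.1308]
 [ 0.0616  1.0215]
 [-0.8851  0.3799]
 [ 0.0229 -0.3673]
 [ 0.0638  1.3725]
 [-0.2421  1.5698]]
```

```bash
python3 - <<'E'
from h import *
p=np.array([.5238,-.228,0]);o=q(O(1.964))
bot.move_linear(L(p+[0,0,.003]),speed=.12,rotation=o)
bot.set_gripper(0.0,80);print(bot.read_clock(),bot.read_gripper_width(),bot.read_position(),bot.read_ft_force())
bot.move_linear(L(p+[0,0,.12]),speed=.15)
cy=1.737;d=np.array([np.cos(cy),np.sin(cy),0]);C=np.array([.5777,.086,0]);N=C-.055*d
bot.move_pose(L(N-d*.145+[0,0,.12]),q(O(cy)))
bot.move_linear(L(N-d*.145+[0,0,.067]),speed=.1)
print(bot.read_clock(),bot.read_position(),bot.read_ft_force())
shot("wrist","pics/w3.png");shot("side","pics/s3.png");im,K,E=shot("top","pics/t3.png")
E
python3 - <<'E'
import cv2
im=cv2.imread("pics/s3.png");cv2.imwrite("pics/s3c.png",cv2.resize(im[150:270,200:360],None,fx=5,fy=5,interpolation=cv2.INTER_CUBIC))
E
```

```text
6.925 0.183260752760863 [ 0.524  -0.2281  0.0034] [-1.0891  0.3393  4.2671]
9.175 [ 0.6109 -0.1118  0.0673] [-0.2586 -1.7521 -0.5833]
```

View pics/w3.png

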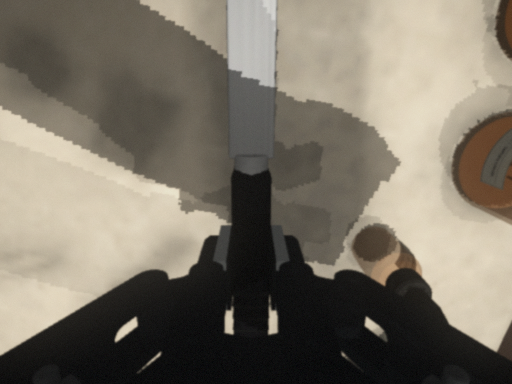

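View pics/s3c.png

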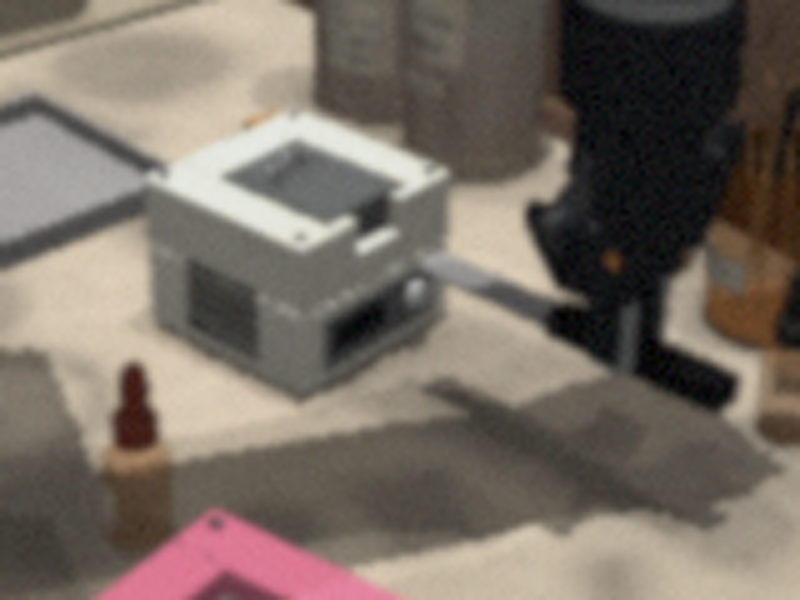

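```bash
python3 - <<'E'
from h import *
cy=1.737;d=np.array([np.cos(cy),np.sin(cy),0]);C=np.array([.5777,.086,0]);N=C-.055*d;y=np.array([-d[1],d[0],0])
Z=np.array([0,0,1.])
tcp=np.array([.6109,-.1118,.0673]);tip=tcp+d*.115+Z*.005
pts=[N+Z*.069,N+Z*.069+y*.015,N+Z*.069-y*.015,tip,tip+y*.01,tip-y*.01,tcp+d*.04+Z*.005]
cols=[(0,0,255)]+[(0,255,255)]*2+[(0,255,0)]*3+[(255,0,0)]
for n,(x0,y0,x1,y1) in {"s3":(200,150,360,270),"t3":(220,130,360,235)}.items():
    a=np.load(f"pics/{n}.npz");im=cv2.imread(f"pics/{n}.png");f=5
    c=cv2.resize(im[y0:y1,x0:x1],None,fx=f,fy=f,interpolation=cv2.INTER_CUBIC)
    for p,k in zip(proj(a["K"],a["E"],np.array(pts)),cols): cv2.circle(c,tuple(int(v) for v in (p-[x0,y0]+.5)*f),3,k,-1)
    cv2.imwrite(f"pics/{n}o.png",c)
E
```

```text
(no output)
```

View pics/s3o.png

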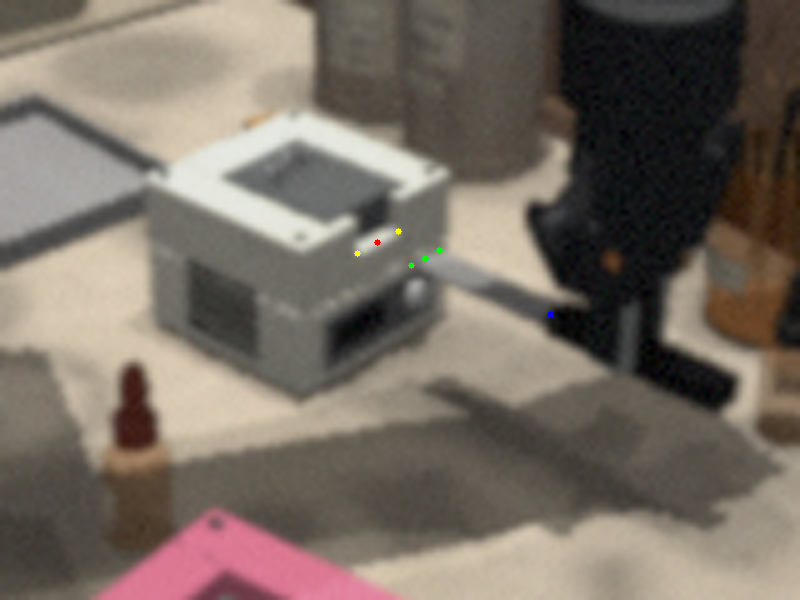

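View pics/t3o.png

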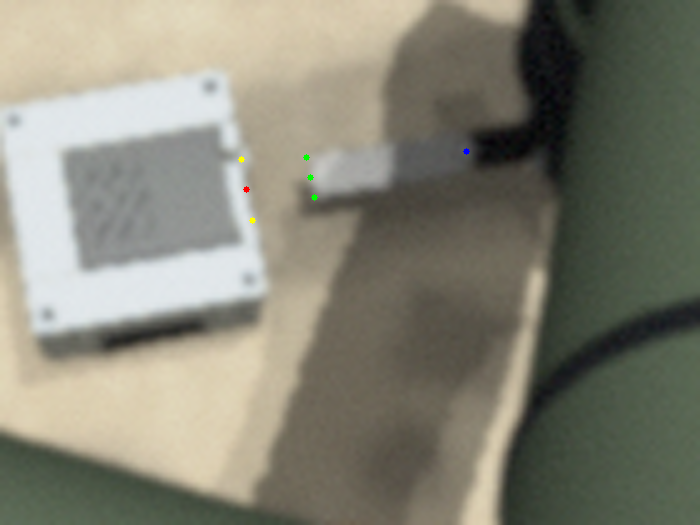

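```bash
python3 - <<'E'
from h import *
cy=1.737;d=np.array([np.cos(cy),np.sin(cy),0]);C=np.array([.5777,.086,0]);N=C-.055*d
p0=np.array(bot.read_position())
hit=bot.move_linear(L(N-d*.078+[0,0,.067]),speed=.05,until_force=7)
p=np.array(bot.read_position());print(hit,p,(p-p0)@d,(p-N)@d,bot.read_ft_force(),bot.read_clock())
shot("wrist","pics/w4.png");shot("side","pics/s4.png")
im=cv2.imread("pics/s4.png");cv2.imwrite("pics/s4c.png",cv2.resize(im[150:270,200:360],None,fx=5,fy=5,interpolation=cv2.INTER_CUBIC))
E
```

```text
True [ 0.6005 -0.0498  0.067 ] 0.06267116181949563 -0.08274853876147845 [ 0.7642 -1.8239 -0.2878] 10.5
```

View pics/w4.png

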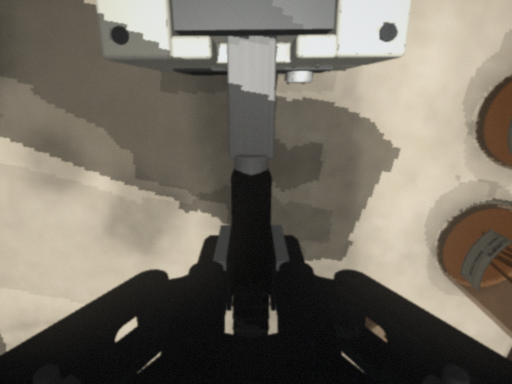

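View pics/s4c.png

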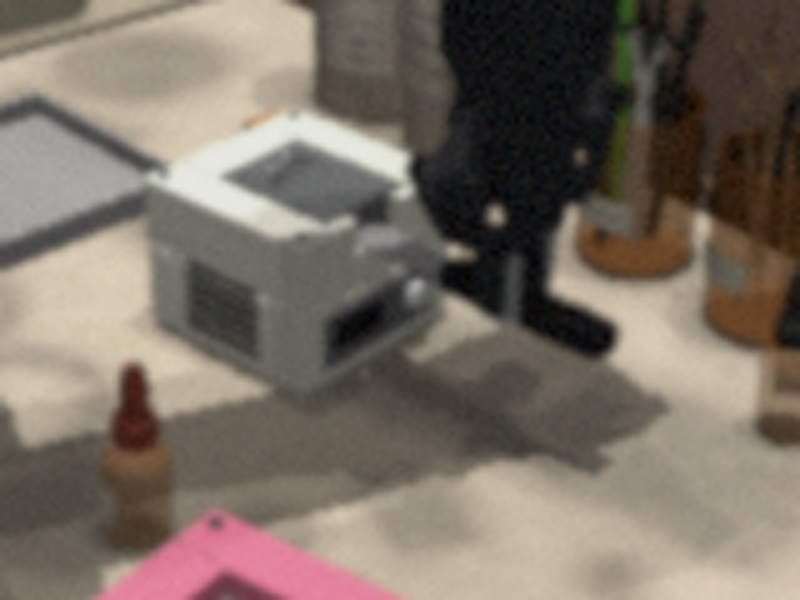

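```bash
cat > pry.py <<'E'
from h import *
cy=1.737;d=np.array([np.cos(cy),np.sin(cy),0]);Z=np.array([0,0,1.])
S=np.array([.6005,-.0498,0])   # tcp xy at stop
A=.087
F=S-d*.003+d*A+Z*.069
def pose(th):
    M=O(cy,th); x=d*np.cos(th)+Z*np.sin(th); z=-d*np.sin(th)+Z*np.cos(th)
    return F-A*x-.0035*z, q(M)
E
python3 - <<'E'
from pry import *
for th in [0,.07,.14,.21,.28,.35]:
    p,o=pose(th);bot.move_linear(L(p),speed=.05,rotation=o)
    print(th,p,np.array(bot.read_position()),np.array(bot.read_ft_force()),bot.read_clock())
shot("wrist","pics/w5.png");shot("side","pics/s5.png")
im=cv2.imread("pics/s5.png");cv2.imwrite("pics/s5c.png",cv2.resize(im[150:270,200:360],None,fx=5,fy=5,interpolation=cv2.INTER_CUBIC))
E
```

```text
0 [ 0.601  -0.0528  0.0655] [ 0.601  -0.0529  0.0654] [-0.293   0.1474  0.4504] 10.85
0.07 [ 0.6009 -0.0523  0.0594] [ 0.6006 -0.053   0.0591] [-0.3301 -2.9665  0.6607] 11.125
0.14 [ 0.6008 -0.0514  0.0534] [ 0.6006 -0.0516  0.0532] [-0.4912  0.2778  1.3862] 11.4
0.21 [ 0.6006 -0.0502  0.0474] [ 0.6005 -0.0502  0.0474] [-0.932   1.2702  1.9179] 11.675
0.28 [ 0.6003 -0.0485  0.0416] [ 0.6003 -0.0493  0.0414] [-0.2897 -2.3509  1.0783] 11.95
0.35 [ 0.5999 -0.0464  0.0359] [ 0.5998 -0.0467  0.0357] [-0.6204 -2.1793 -0.1532] 12.225
```

View pics/w5.png

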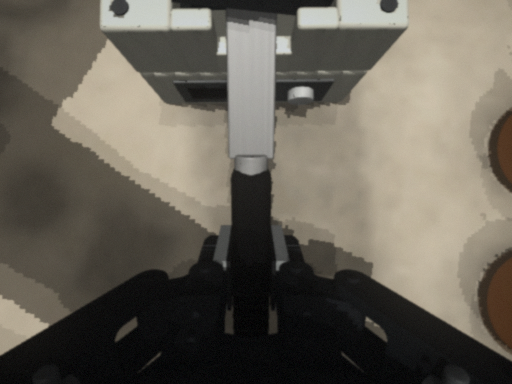

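View pics/s5c.png

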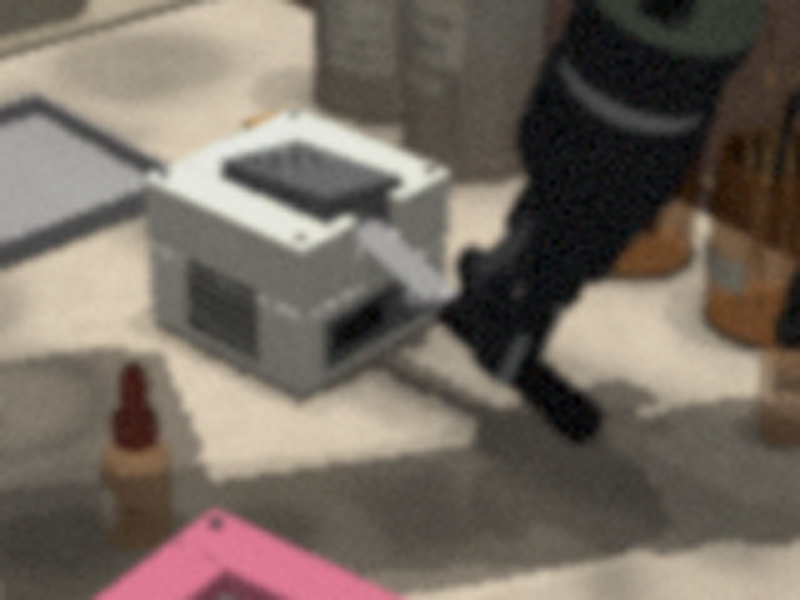

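```bash
python3 - <<'E'
from pry import *
for th in [.40,.44]:
    p,o=pose(th);bot.move_linear(L(p),speed=.04,rotation=o)
    print(th,p,np.array(bot.read_position()),np.array(bot.read_ft_force()),bot.read_clock())
bot.wait(.2)
shot("side","pics/s6.png")
im=cv2.imread("pics/s6.png");cv2.imwrite("pics/s6c.png",cv2.resize(im[160:250,220:340],None,fx=6.6,fy=6.6,interpolation=cv2.INTER_CUBIC))
E
```

```text
0.4 [ 0.5996 -0.0446  0.0319] [ 0.5994 -0.0446  0.0318] [-1.342  -0.8237  1.3689] 12.5833
0.44 [ 0.5994 -0.0431  0.0288] [ 0.5993 -0.0432  0.0287] [ 0.2395 -1.2136  0.7222] 12.8333
```

View pics/s6c.png

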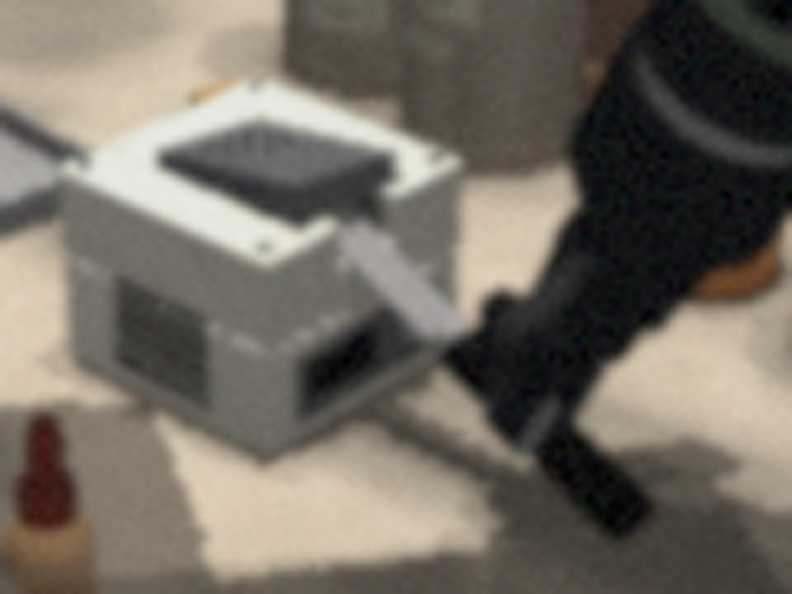

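```bash
python3 - <<'E'
from pry import *
C=F*[1,1,0]+.055*d+0;y=np.array([-d[1],d[0],0])
C=np.array([.5777,.086,0])
a=np.load("pics/s6.npz");im=cv2.imread("pics/s6.png");x0,y0,f=220,160,6.6
c=cv2.resize(im[160:250,220:340],None,fx=f,fy=f,interpolation=cv2.INTER_CUBIC)
for h,col in [(0.007,(0,0,255)),(.010,(0,255,255)),(.013,(0,255,0)),(.016,(255,0,0))]:
    for s in (1,-1):
        P=C-d*.0455+y*.028*s+Z*(.088+h)
        p=proj(a["K"],a["E"],P)[0];cv2.circle(c,tuple(int(v) for v in (p-[x0,y0]+.5)*f),3,col,-1)
cv2.imwrite("pics/s6o.png",c)
E
```

```text
(no output)
```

View pics/s6o.png

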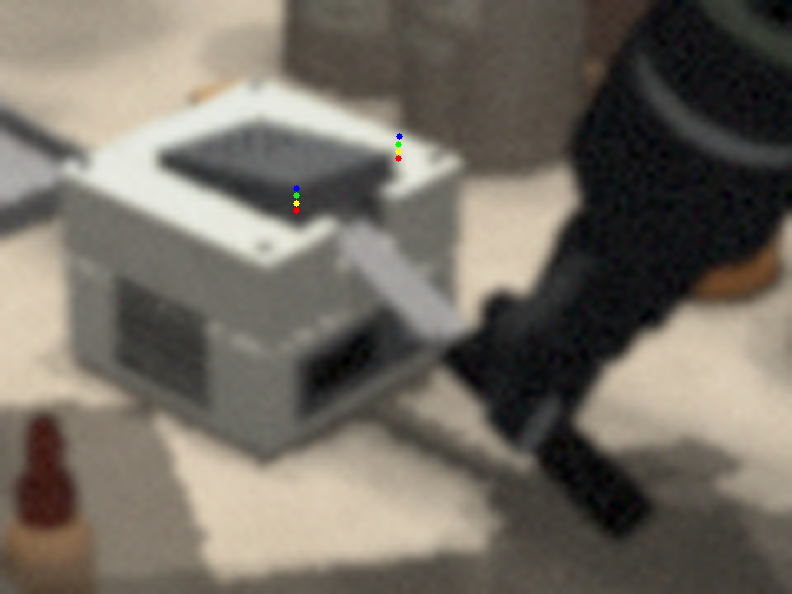

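```bash
python3 - <<'E'
from pry import *
for th in [.3,.15,0.02]:
    p,o=pose(th);bot.move_linear(L(p+Z*.001),speed=.08,rotation=o)
p0=p+Z*.001
bot.move_linear(L(p0-d*.06),speed=.1)
shot("side","pics/s7.png");print(bot.read_clock())
im=cv2.imread("pics/s7.png");cv2.imwrite("pics/s7c.png",cv2.resize(im[160:250,220:340],None,fx=6.6,fy=6.6,interpolation=cv2.INTER_CUBIC))
E
```

```text
14.8083
```

View pics/s7c.png

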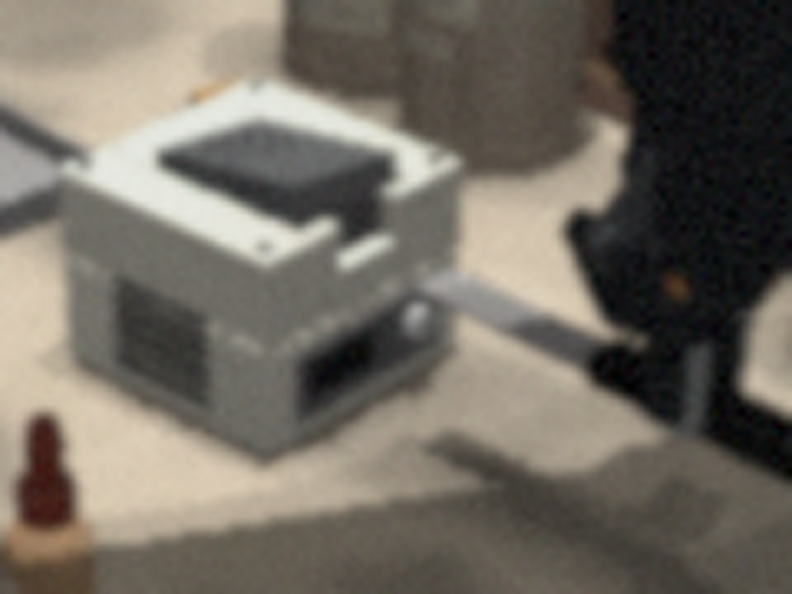

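```bash
python3 - <<'E'
from pry import *
p=np.array([.5238,-.228,0]);o=q(O(1.964))
bot.move_pose(L(p+Z*.06),o)
print(bot.move_linear(L(p+Z*.0035),speed=.1,until_force=6),bot.read_position())
bot.set_gripper(.6)
bot.move_linear(L(p+Z*.1),speed=.25)
print(bot.read_clock());shot("wrist","pics/w8.png")
C=np.array([.5777,.086,0])
bot.move_pose(L(C-d*.03+Z*.16),q(O(cy)))
bot.set_gripper(.8);print(bot.read_gripper_width(),bot.read_clock())
shot("wrist","pics/w9.png");shot("top","pics/t9.png")
E
```

```text
True [ 0.5235 -0.2264  0.0034]
16.9833
0.8027946805929727 18.4833
```

View pics/w8.png

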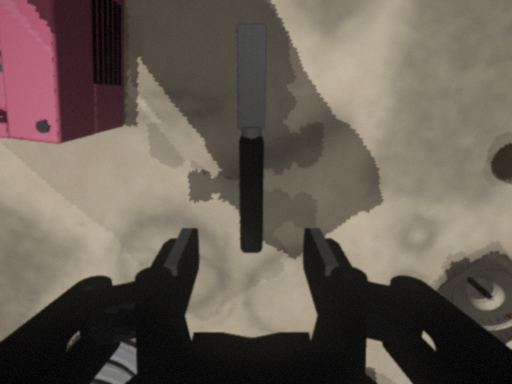

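View pics/w9.png

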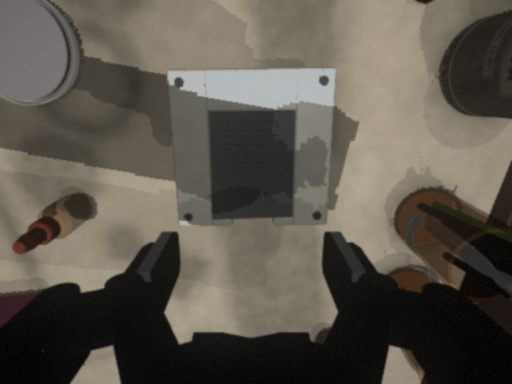

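```bash
python3 - <<'E'
from pry import *
cy=1.742;d=np.array([np.cos(cy),np.sin(cy),0])
C=np.array([.5779,.0865,0]);o=q(O(cy));G=C-d*.032
bot.move_linear(L(G+Z*.105),speed=.2,rotation=o)
h=bot.move_linear(L(G+Z*.074),speed=.03,until_force=6)
p=np.array(bot.read_position());print(h,p,bot.read_ft_force(),bot.read_clock())
np.save("contact.npy",p)
bot.move_linear(L(G+Z*(p[2]+.004)),speed=.03)
shot("wrist","pics/w10.png");shot("side","pics/s10.png");print(bot.read_position(),bot.read_clock())
im=cv2.imread("pics/s10.png");cv2.imwrite("pics/s10c.png",cv2.resize(im[140:250,200:340],None,fx=5.5,fy=5.5,interpolation=cv2.INTER_CUBIC))
E
```

```text
True [0.5831 0.055  0.0808] [-1.746  -0.6733  5.867 ] 19.7833
[0.5832 0.055  0.0845] 20.1833
```

View pics/w10.png

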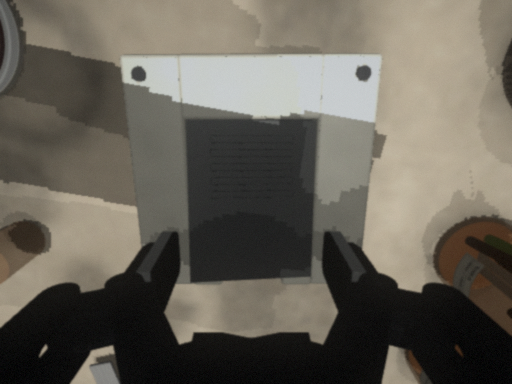

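View pics/s10c.png

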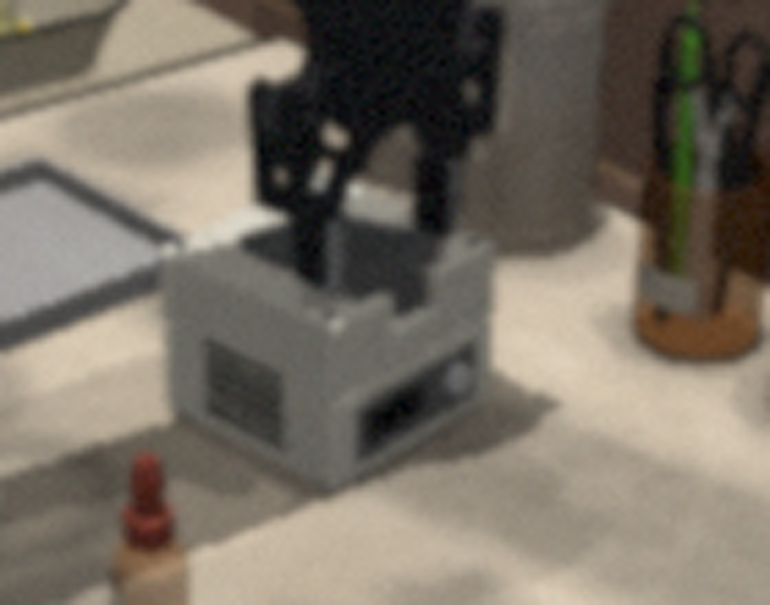

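```bash
python3 - <<'E'
from pry import *
bot.set_gripper(0.0,50);print(bot.read_gripper_width(),np.array(bot.read_ft_force()),bot.read_clock())
p=np.array(bot.read_position())
bot.move_linear(L(p+Z*.03),speed=.06)
print(np.array(bot.read_ft_force()),bot.read_gripper_width(),bot.read_clock())
shot("wrist","pics/w11.png");shot("side","pics/s11.png")
im=cv2.imread("pics/s11.png");cv2.imwrite("pics/s11c.png",cv2.resize(im[140:250,200:340],None,fx=5.5,fy=5.5,interpolation=cv2.INTER_CUBIC))
E
```

```text
0.6357930822393709 [-1.4147 -0.3323  0.3756] 20.4417
[-0.9206 -0.4171  0.4293] 0.6417037853093105 21.0917
```

View pics/w11.png

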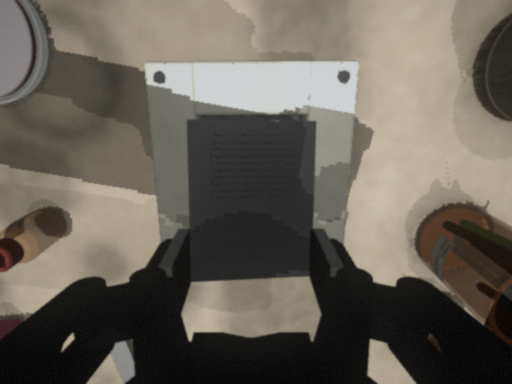

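View pics/s11c.png

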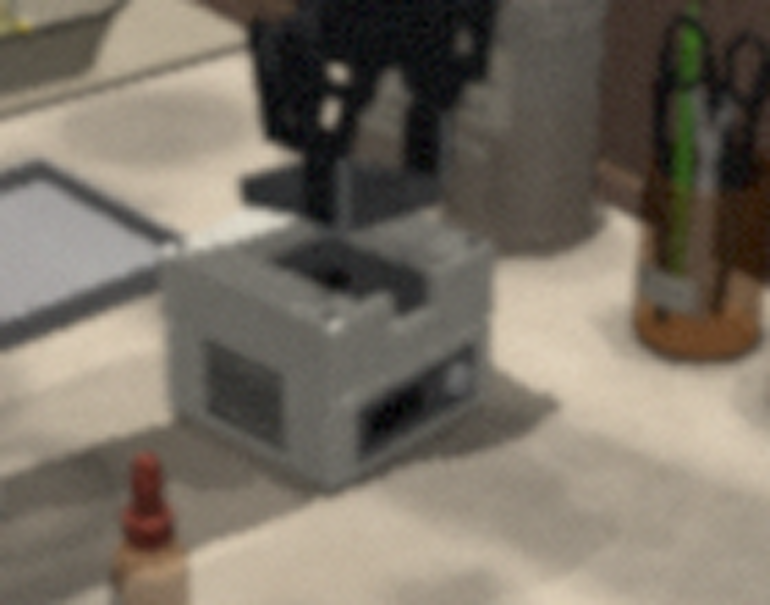

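```bash
python3 - <<'E'
from pry import *
p=np.array(bot.read_position());bot.move_linear(L(p+Z*.045),speed=.15)
yw=1.62;d=np.array([np.cos(yw),np.sin(yw),0]);T=np.array([.5352,.3037,0])-d*.024;o=q(O(yw,.15))
bot.move_pose(L(T+Z*.09),o)
bot.move_linear(L(T+Z*.04),speed=.12)
shot("wrist","pics/w12.png");shot("side","pics/s12.png");print(bot.read_clock())
h=bot.move_linear(L(T+Z*.0035),speed=.03,until_force=4)
print(h,bot.read_position(),np.array(bot.read_ft_force()),bot.read_clock())
shot("side","pics/s13.png")
for n in ("s12","s13"):
    im=cv2.imread(f"pics/{n}.png");cv2.imwrite(f"pics/{n}c.png",cv2.resize(im[120:220,140:270],None,fx=4,fy=4,interpolation=cv2.INTER_CUBIC))
E
```

```text
23.25
True [0.5361 0.2797 0.005 ] [-0.7728 -0.608   5.0773] 24.325
```

View pics/w12.png

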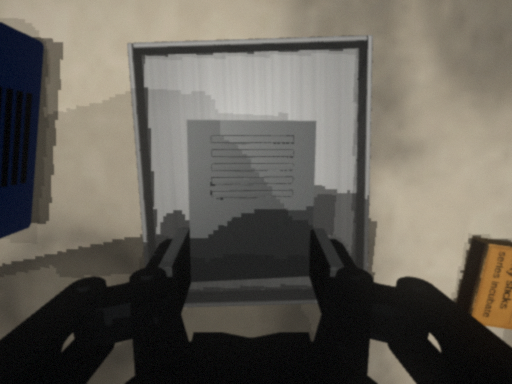

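View pics/s13c.png

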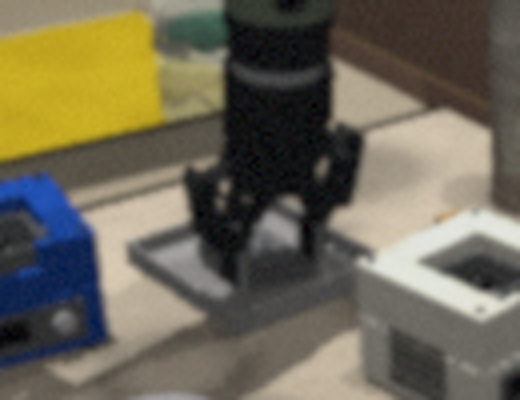

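```bash
python3 - <<'E'
from pry import *
bot.set_gripper(.78);p=np.array(bot.read_position())
bot.move_linear(L(p+Z*.09),speed=.2)
shot("wrist","pics/w14.png")
cy=1.742;d=np.array([np.cos(cy),np.sin(cy),0]);C=np.array([.5779,.0865,0])
bot.move_pose(L(C+Z*.16),q(O(cy)));bot.set_gripper(0.0,30)
shot("wrist","pics/w15.png");shot("top","pics/t15.png");shot("side","pics/s15.png");print(bot.read_clock(),bot.read_position())
for c in("wrist","top","side"):print([(np.round(x["bbox"]).tolist(),round(x["confidence"],2)) for x in bot.search_frame(c,"plunger_top")])
for n in ("s15",):
    im=cv2.imread(f"pics/{n}.png");cv2.imwrite(f"pics/{n}c.png",cv2.resize(im[140:240,140:300],None,fx=5,fy=5,interpolation=cv2.INTER_CUBIC))
E
```

```text
26.925 [0.5779 0.0865 0.16  ]
[([241.0, 182.0, 22.0, 25.0], 0.87)]
[([361.0, 266.0, 12.0, 11.0], 0.61), ([135.0, 266.0, 8.0, 5.0], 0.5)]
[([243.0, 283.0, 9.0, 10.0], 0.55)]
```

View pics/w14.png

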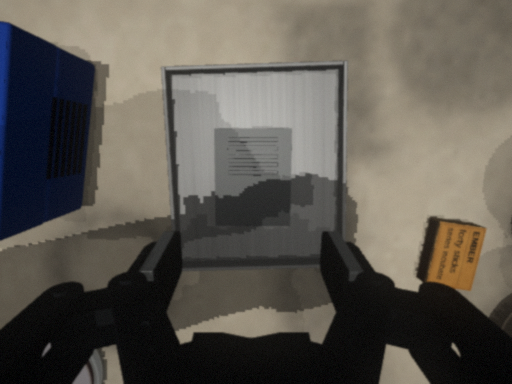

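View pics/w15.png

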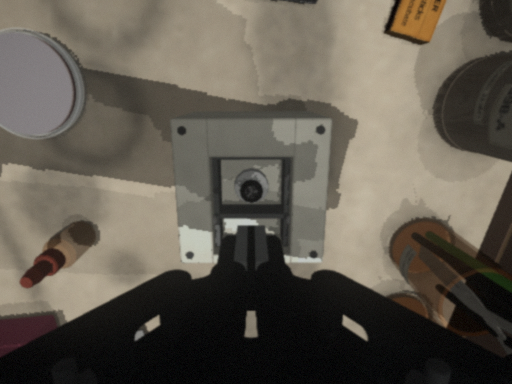

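View pics/s15c.png

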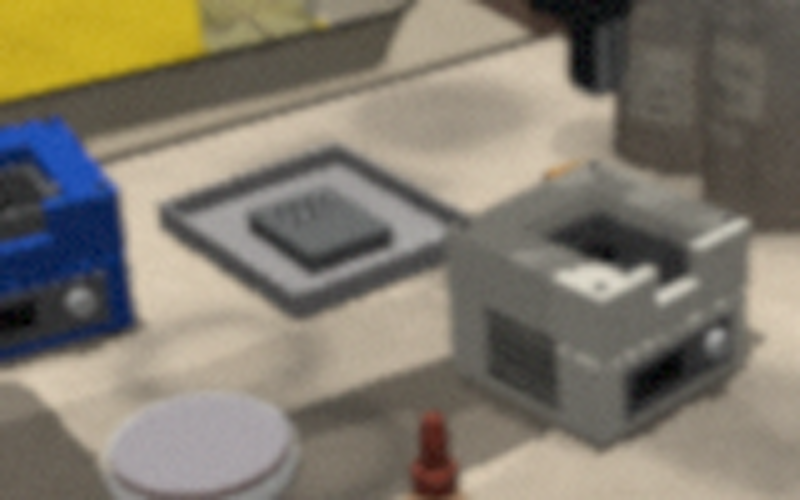

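```bash
python3 - <<'E'
from h import *
im=cv2.imread("pics/w15.png");cv2.imwrite("pics/w15c.png",cv2.resize(im[105:275,165:345],None,fx=3.5,fy=3.5,interpolation=cv2.INTER_CUBIC))
a=np.load("pics/w15.npz");K,E=a["K"],a["E"]
cy=1.742;d=np.array([np.cos(cy),np.sin(cy),0]);y=np.array([-d[1],d[0],0]);C=np.array([.5779,.0865,0])
for n,uv,z in [("head",(252,190),.073),("bb",(252,194.5),.073),("RL",(172,119),.088),("RR",(331,119),.088),("recL",(211,157),.088),("recR",(291,157),.088),("FL",(181,263),.088),("FR",(325,263),.088)]:
    P=onplane(K,E,uv,z);print(n,P,"own",(P-C)@d,(P-C)@y)
E
```

```text
head [0.5787 0.0879 0.073 ] own 0.001246617724365783 -0.0009902264342160996
bb [0.5793 0.0843 0.073 ] own -0.0023607313523162548 -0.000999157687271495
RL [0.5166 0.1322 0.088 ] own 0.05551134163707976 0.052604634057788695
RR [0.6212 0.1505 0.088 ] own 0.05565019983707254 -0.05353070511630895
recL [0.5458 0.1112 0.088 ] own 0.02977253413136146 0.02745808607580512
recR [0.6002 0.1206 0.088 ] own 0.029842785823800035 -0.027792173863949728
FL [0.5344 0.0256 0.088 ] own -0.052586887727299005 0.053212022129692074
FR [0.6429 0.0445 0.088 ] own -0.052459855387430254 -0.05687044774935638
```

View pics/w15c.png

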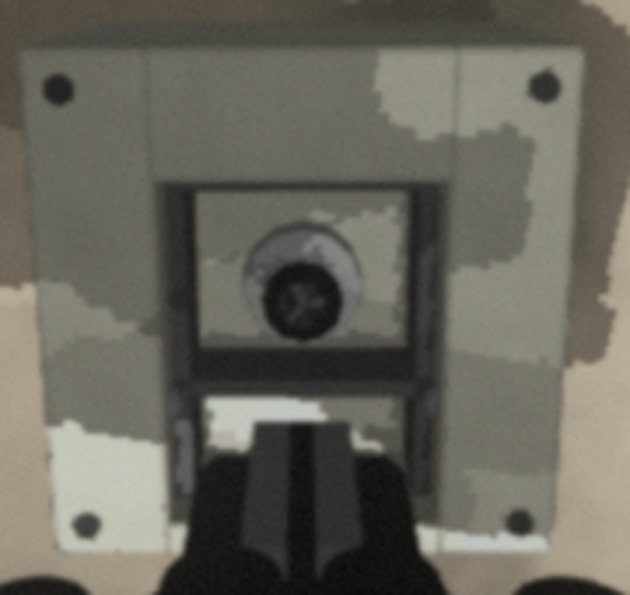

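```bash
python3 - <<'E'
from pry import *
cy=1.742;d=np.array([np.cos(cy),np.sin(cy),0]);P=np.array([.5788,.0872,0])+d*.001
bot.move_linear(L(P+Z*.085),speed=.15)
h=bot.move_linear(L(P+Z*.072),speed=.03,until_force=10);print(h,bot.read_position(),np.array(bot.read_ft_force()))
h=bot.move_linear(L(P+Z*.0645),speed=.02,until_force=12);print(h,bot.read_position(),np.array(bot.read_ft_force()))
bot.wait(.3);print(bot.read_position(),np.array(bot.read_ft_force()),bot.read_clock())
shot("wrist","pics/w16.png")
E
```

```text
False [0.5789 0.0882 0.0722] [0.4282 0.7244 2.7939]
True [0.5789 0.0882 0.067 ] [-1.6062  0.6964  6.6782]
[0.5789 0.0882 0.067 ] [-1.6607 -0.9616  7.1099] 28.9583
```

View pics/w16.png

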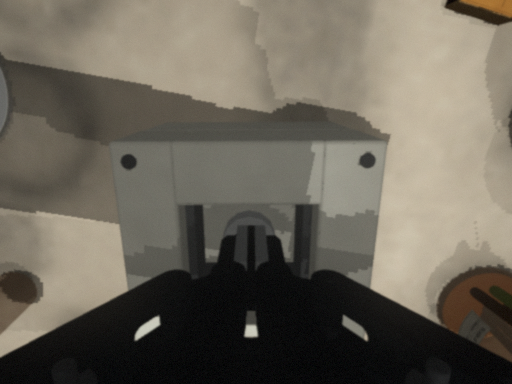

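```bash
python3 - <<'E'
from pry import *
p=np.array(bot.read_position())
h=bot.move_linear(L(p-Z*.0015),speed=.01,until_force=12);bot.wait(.15);print(h,bot.read_position(),np.array(bot.read_ft_force()))
bot.move_linear(L(p*[1,1,0]+Z*.2),speed=.15)
cy=1.742
bot.move_pose([.45,.1,.27],q(O(cy)));bot.wait(.3)
for c in("wrist","side","top"):shot(c,f"pics/{c}17.png")
print(bot.read_clock(),bot.read_ft_force())
s=cv2.imread("pics/side17.png");cv2.imwrite("pics/s17c.png",cv2.resize(s[150:310,150:370],None,fx=3.6,fy=3.6,interpolation=cv2.INTER_CUBIC))
E
```

```text
True [0.5789 0.0882 0.0671] [-0.359  -0.0426  6.9084]
31.5 [-0.051   0.6879  0.2479]
```

View pics/s17c.png

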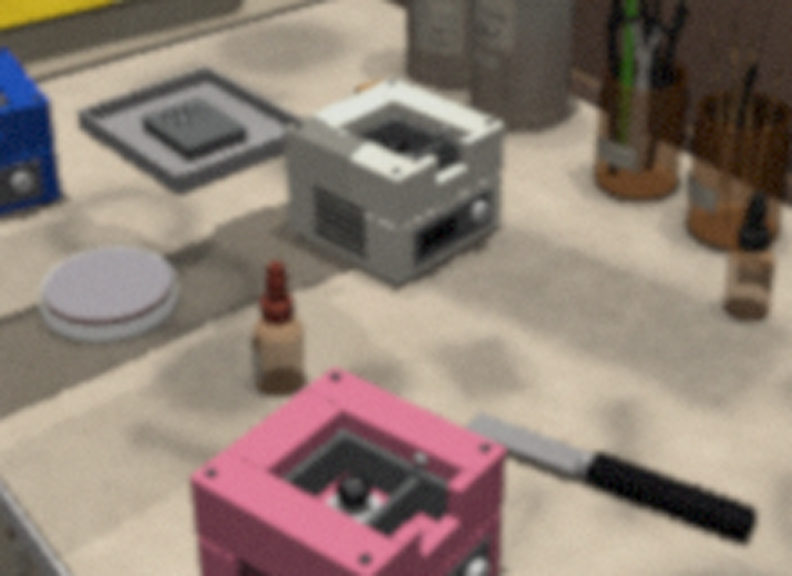

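View pics/wrist17.png

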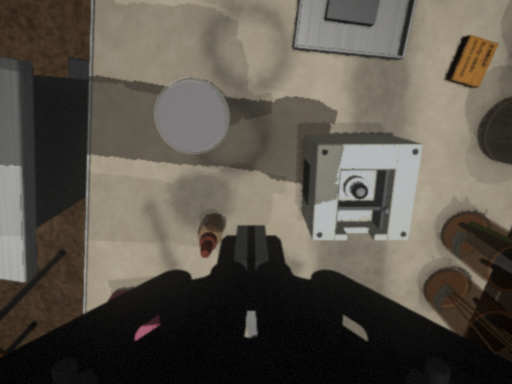

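View pics/top17.png

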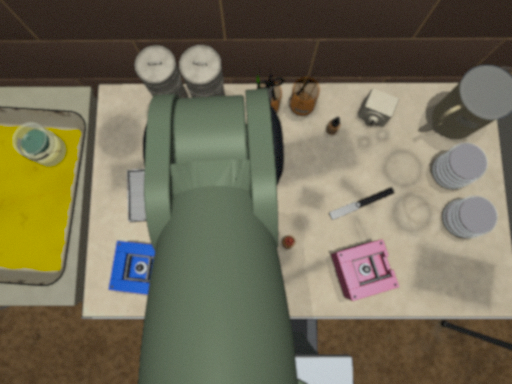

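```bash
python3 - <<'E'
from h import *
bot.close_job();print(bot.read_clock())
E
```

```text
the job is handed in; nothing more can be done
the job is handed in; nothing more can be done
```

The job is done and handed in at about 31.5 s of the 62 s allowed; no verdict was reported.

- **Cover pried up:** I pushed the lever blade into the notch to its stop, backed it off 3 mm and levered the cover up. The side view showed the front edge about 10 to 15 mm above the controller's top. It stayed there after I pulled the lever out.
- **Lever:** It lies on the bench where it started.
- **Cover in tray:** I gripped the cover by its long sides, carried it over and released it. The side and wrist pictures show it flat, right way up and near the tray's centre.
- **Plunger:** I pressed it with the shut fingers until a hard stop at z = 0.067 m, which is 6 mm of travel, and held it there for more than 0.3 s. A second push met the stop again without moving further. The last wrist picture appears to show it back up.
- **Rest of the scene:** In the last pictures the bottles, dish, matchbox and look-alikes appear not to have moved. The arm stands clear of everything.

**Disagreements in the checks:**
- The wrist camera put the controller about 4 mm farther along y than the top and side cameras. I used values in between and settled the lever's insertion depth and the fingertip height by touch.
- The force reading at the plunger's stop was about 7 N, although the 12 N stop threshold had tripped. The position and the repeated stop agree that it was fully down.

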